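# Cap the fume unit's inlet and draw its filter cassette

## Task

The filter of the blue bench fume unit is due for a change: first push the orange dust cap fully down onto the unit's upright steel inlet spigot and leave it there, so that no dust gets out. Then pinch the filter cassette's two yellow side catches together, lift the cassette straight up out of its bay, and finish while still holding it by the pinched catches, upright and still, a few centimetres clear above the unit. Leave all the other things on the bench where they are.

Things in the scene. Friction and masses are not known exactly. Their poses are not given: they have to be found in the camera images.
- unit: Bench fume-filter unit, fixed: blue box with a black top, 170 (x) x 280 (y) x 100 mm high. Origin: centre of its underside; z up. In its frame the cassette bay is at y = -60 mm and the spigot at y = +75 mm, both at x = 0. The bay is a rectangular opening 96 (x) x 60 (y) mm in the 10 mm thick top; its floor is 12 mm above the bench.
- bay_mouth (a point): Centre of the bay's opening, level with the unit's black top (100 mm above the bench). Axes as the unit's.
- spigot_foot (a point): Foot of the steel inlet spigot, on its axis, on the upper face of an aluminium disc (62 mm diameter) where the cap's rim must come to rest; 104 mm above the bench. The spigot is a fixed upright round stub, 36 mm in diameter, rising 38 mm above this point, its top bevelled to 29 mm over the last 5 mm. Axes as the unit's.
- cap: Orange plastic dust cap, loose: a rigid round sleeve standing upright on the bench, closed on top and open below, 48 mm outside and 40 mm inside diameter, 50 mm high, 46 mm deep inside; about 70 g. Origin: centre of its open lower rim; z up, towards the closed top.
- cassette: Filter cassette, loose but latched in the bay: grey block with white pleats, 90 (x) x 56 (y) x 95 mm high, a grey block (32 x 22 mm) rising on its middle to 128 mm; about 0.35 kg. Origin: centre of its underside; z up, y is the line through its catches. Seated, its origin is 12 mm above the bench and its body stands 7 mm proud of the unit's top. It has 2 to 3 mm of play in the bay.
- pinch_point (a point): Point on the cassette's axis midway between its two yellow catches, 120 mm above the cassette's origin; axes as the cassette's. The catches are upright plates on its +y and -y sides, 30 mm wide (x), 5 mm thick, outer faces 28 mm either side of this point (56 mm across), free to the fingers from 95 to 135 mm above the cassette's origin.
- catch_left (a joint): Travel (m) of the yellow catch on the cassette's +y side: 0 = sprung out, 0.007 = pressed in to its stop. Spring: 3 N to start, 7 N fully in; both in, 42 mm across. A barb on it, 6 mm beyond the plate, hooks under the bay's edge and stops the cassette after 2 mm of lift; with both catches in over 4 mm it slides out freely. A grip of 15 N or more carries the cassette.
- catch_right (a joint): The same for the yellow catch on the -y side.
- tin: Bystander: small tin with a green band, 48 mm diameter, 55 mm high. Origin: centre of its underside.
- collar: Bystander: bare steel pipe collar, 44 mm outside, 27 mm bore, 45 mm high, open at both ends (too small for the spigot). Origin: centre of its underside.
- hammer: Bystander: hammer with a wooden handle, 300 mm long, lying. Its own x axis runs along the handle towards the head.
- wrench: Bystander: steel wrench, 180 mm long, lying along its own x.
- brush: Bystander: brush with a wooden handle, 200 mm long, lying along its own x.
- magnet: Bystander: flat red welding magnet, 85 x 85 x 18 mm. Origin: centre of its underside.
- flange: Bystander: aluminium flange ring, 110 mm outside, 56 mm bore, 14 mm thick, lying flat. Origin: centre of its underside.

How it is judged:
On the way:
1. the dust cap is fully home on the spigot while the cassette is still latched in its bay (horizontal distance between cap and spigot_foot below 0.005 m and z of cap in the frame of spigot_foot between -0.004 and 0.004 m and angle between cap's own z axis and vertical below 0.12 rad and z of cassette in the frame of bay_mouth below -0.075 m), for 0.2 s.
At the end, for the whole second after the job is handed in: Cap on the spigot (5 mm off axis, rim 4 mm off the disc, 7 deg) and let go; cassette held by the fingers (over 5 N), both catches in over 4 mm, underside over 15 mm above the unit's top, within 150 mm sideways of the bay, upright within 14 deg, under 30 mm/s, touching neither unit nor cap (horizontal distance between cap and spigot_foot below 0.005 m and z of cap in the frame of spigot_foot between -0.004 and 0.004 m and angle between cap's own z axis and vertical below 0.12 rad and contact force between cap and the fingers below 0.1 N and z of cassette in the frame of bay_mouth above 0.015 m and horizontal distance between cassette and bay_mouth below 0.15 m and angle between cassette's own z axis and vertical below 0.25 rad and linear speed of cassette below 0.03 m/s and contact force between cassette and the fingers above 5 N and contact force between cassette and unit below 0.1 N and contact force between cassette and cap below 0.1 N and value of joint each of catch_left, catch_right above 0.004 m); the arm keeps its last pose, push and grip.
It fails at once if any of the other loose things on the bench (tin, collar, hammer, wrench, brush, magnet, flange) is moved more than 40 mm from where it was (distance of any of tin, collar, hammer, wrench, brush, magnet, flange from where it was at the start of the episode above 0.04 m).
It also fails if it takes over 51 s, if anything falls off the work surface, if the arm or the gripper's body presses on something with over 40 N, if the wrist force passes 120 N, or if a joint passes its speed limit or range.

## Robot

A 6-joint arm with a two-finger parallel gripper is mounted at the origin on the work surface. World frame = base frame: x ahead of the robot, y to its left, z up, the work surface at z = 0. Lengths are in m, angles in rad, forces in N, time in s.
With the tool pointing down it reaches from about 0.25 to 0.725 m from the base axis. Payload 4 kg.
Tool frame: the origin (TCP) lies on the centre line of the jaws, within the pads' length; the fingertips stand ahead of it and the grasp point (between the pads) lies 3 mm ahead of it (bot.tcp_to_tips is the z of the fingertips in the tool frame, in m); z points along the fingers, y is the line along which they close (so a half turn about z gives the same grasp; the last joint's range is limited). The gripper opens to 85 mm and grips with 20 to 120 N. Pads are 22 mm wide; open, the fingers measure 114 mm over their backs; the gripper's body (76 mm by 85 mm) begins 54 mm behind the grasp point. The pads swing forward as they close: fully open they stand 13 mm farther back than shut.
Start: joints at [-1.23, 0.241, 0.005, 1.335, 0, 1.571], TCP at [0.167, -0.471, 0.253] pointing down, gripper open.
Joint ranges: [-2.72, 2.72], [-1.05, 1.87], [-1.09, 1.28], [-1.99, 2.15], [-1.42, 1.44], [-3.14, 3.14]. Speed limits (rad/s): [2.79, 2.79, 3.14, 3.14, 3.14, 3.14].

## Interface

Orientations are given as a unit quaternion [x, y, z, w].
In Python, from workcell import telemetry, camera, camera_params, ticket, boxes_of, cut_out, spot_point, bot gives the robot as it stands.
- The arm moves only by the shell command python3 -m creep 'ROWS'. ROWS is text: rows parted by semicolons, each of 5 numbers parted by spaces: the opening, from 0 (shut) to 1 (fully open), then the shift along the tool's x, y, z in units of 150 mm (1.0 is 150 mm), then the turn about the tool's z in units of 180 degrees (1.0 is 180 degrees). In form: claw x y z turn; .... A call has 1 to 12 rows; each row is the pose to reach, as a shift and turn from the pose commanded when the call began, along the tool's axes at that moment, turning the shorter way round; what a row does not reach only later rows make up. A row lasts 1/8 s, in which the tool goes at most 62.5 mm and 10.7 degrees, less where a joint would pass 70% of its speed; a pose out of reach is approached as far as the arm can. A call with a number of a shift or a turn outside -1 to 1 is refused whole. A call with a gripper value outside its range is refused whole. The fingers move at their own pace and stop on an object; the grip force is fixed at half the most. Time passes only in rows, so rows that repeat a pose let the fingers close. It gives the time, the measured TCP pose, the force, the opening and the grip force at its end, in the units of the state.
- telemetry.get_obs(): the state, without advancing time (a new reading comes with each control period).
- camera(name): name is "scene" or "top"; returns the picture (480x640x3 uint8, red, green, blue); there is no depth.
- camera_params(name): a dict with "camera_matrix" (3x3 intrinsics, pixels), "eye" and "attitude" of the camera in the world. Camera axes: x right, y down, z forward; pixel columns grow to the right and rows downward; lengths in m; the calibration is good to about 2 mm. A picture is of the moment at which its call begins. camera_params takes no time and is no camera call.
- ticket.job_done(): hands the job in; it is judged then, once.
Trained networks look in the newest picture that a camera, given by its name, has taken for a name from the list of things; names that differ only in an ending like _2 or _b are one class to them, and where a whole thing is asked for, a point or a joint stands for the part that bears it (a point fixed in the world has none). Each returns a list of dicts, best first, with "conf" (0 to 1); they miss things now and then, are a little off and sometimes report something else, mostly with a low value. They report only what shows in the picture. A call takes as long as a camera call.
- boxes_of(thing, camera): "at" ([x, y, z] in m, in world coordinates, good to about 4 mm: the middle of the surface that is visible of it).
- cut_out(thing, camera): "pixels" (480x640 bool, what is visible of it).
- spot_point(thing, camera): "at" ([x, y, z] in m, in world coordinates, good to about 4 mm: a listed point, or the origin of a listed thing).
The state is a dict: "clock": time; "joint_pos": joint angles; "joint_vel": joint speeds; "tau": joint torques, N m; "eef_pos": TCP position; "tool_rot": TCP orientation; "ft_force": force on the tool from outside, world axes, zero at the start; "ft_torque": the same for the moment, N m; "grip_width": finger opening in m; "grasp_force": force on a finger pad.
Only numpy, scipy, OpenCV 4.12 (cv2) and the standard library are available. Lean on these libraries where they do the work, as an engineer would, in place of code of your own. Each camera call takes 0.05 s, during which the arm holds its last target. There are 200 camera calls.

## Working session

There is one attempt and no reset: what is moved stays moved. The work goes in short steps, Python scripts to look and compute and a shell command to move; the robot and the scene stay as the last step left them, time stands still between calls to the robot, and variables do not carry over. Pictures are saved under pics/ and viewed, at most 10 in all, crops included, and the job is handed in when it is done.

```bash
mkdir -p pics; python3 - <<'E'
from workcell import *
import cv2
import numpy as np
o=telemetry.get_obs();print(o['clock'],o['eef_pos'],o['tool_rot'],o['grip_width'],bot.tcp_to_tips)
ims=[]
for c in("top","scene"):
    im=camera(c);cv2.imwrite(f"pics/{c}0.png",im[:,:,::-1])
    p=camera_params(c);print(c,p)
    for t in("cap","spigot_foot","bay_mouth","pinch_point","cassette","unit","tin","collar"):
        r=spot_point(t,c);print(t,[(np.round(d['at'],4).tolist(),round(d['conf'],2)) for d in r[:2]])
print(telemetry.get_obs()['clock'])
E
```

```text
0.0 [ 0.16691312 -0.470698    0.25241396] [ 9.85521838e-01  1.69545343e-01 -1.85465021e-04 -1.02395167e-03] 0.08540647908690488 0.022
top {'camera_matrix': array([[491.59323525,   0.        , 328.17344476],
       [  0.        , 491.59323525, 239.19874944],
       [  0.        ,   0.        ,   1.        ]]), 'eye': array([0.38742359, 0.00639158, 1.37348777]), 'attitude': array([-0.70281254,  0.70686015, -0.05838566,  0.05472095])}
cap [([0.5273, 0.3752, -0.0001], 0.54)]
spigot_foot [([0.5045, -0.0419, 0.1029], 0.8), ([0.5891, -0.4815, -0.0001], 0.67)]
bay_mouth [([0.5007, -0.1731, 0.0997], 0.75)]
pinch_point [([0.5018, -0.1666, 0.1275], 0.59)]
cassette [([0.5025, -0.171, 0.0144], 0.78)]
unit [([0.5006, -0.1118, 0.0013], 0.79)]
tin [([0.622, 0.2242, -0.0017], 0.6)]
collar [([0.4766, 0.2438, -0.0041], 0.77)]
scene {'camera_matrix': array([[501.37435537,   0.        , 310.910149  ],
       [  0.        , 501.37435537, 233.02517976],
       [  0.        ,   0.        ,   1.        ]]), 'eye': array([1.34358347, 0.63166243, 0.80730332]), 'attitude': array([ 0.382961  ,  0.80047449, -0.41716122, -0.19636187])}
cap [([0.5239, 0.376, -0.0002], 0.77), ([0.5015, -0.174, 0.1015], 0.37)]
spigot_foot [([0.5057, -0.0399, 0.1023], 0.69)]
bay_mouth [([0.501, -0.1752, 0.1019], 0.95)]
pinch_point [([0.5018, -0.1738, 0.1347], 0.79)]
cassette [([0.5284, 0.3756, -0.0022], 0.73)]
unit [([0.5019, -0.1115, 0.0001], 0.67)]
tin [([0.6188, 0.2252, 0.003], 0.77)]
collar [([0.4811, 0.2421, 0.0013], 0.76)]
0.9
```

View pics/top0.png

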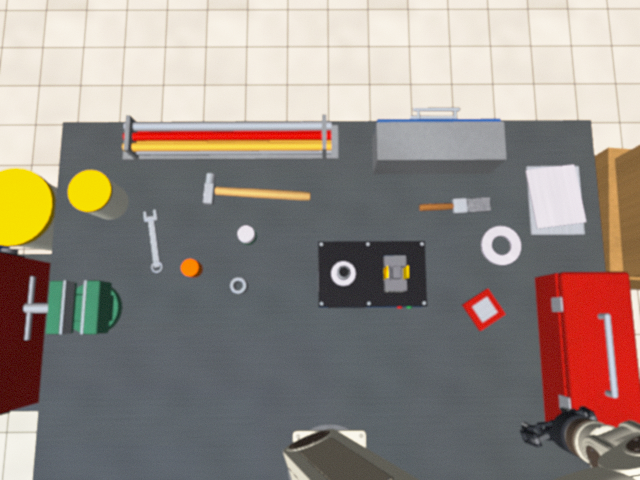

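View pics/scene0.png

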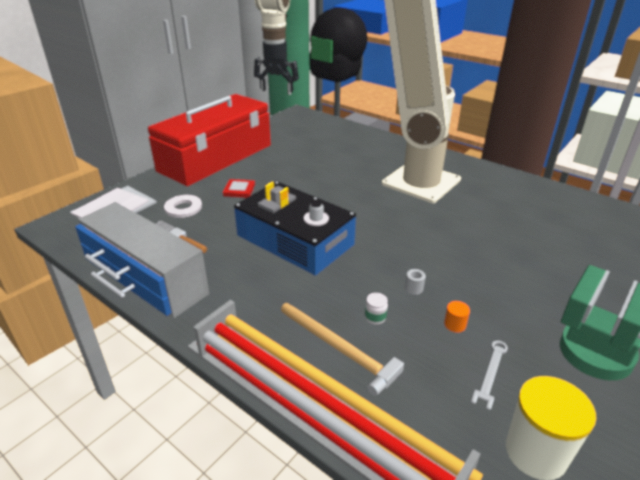

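```bash
cat > h.py <<'E'
from workcell import *
import cv2, numpy as np
from scipy.spatial.transform import Rotation as R
def ray(px,c,z):
    p=camera_params(c);d=R.from_quat(p['attitude']).as_matrix()@np.linalg.inv(p['camera_matrix'])@[px[0],px[1],1]
    e=p['eye'];return e+d*(z-e[2])/d[2]
def proj(X,c):
    p=camera_params(c);v=p['camera_matrix']@(R.from_quat(p['attitude']).as_matrix().T@(np.array(X)-p['eye']));return v[:2]/v[2]
def hsv(im):return cv2.cvtColor(im,cv2.COLOR_RGB2HSV)
def obs():
    o=telemetry.get_obs();print('t',round(o['clock'],2),'tcp',np.round(o['eef_pos'],4),'yaw',round(R.from_quat(o['tool_rot']).as_euler('ZYX')[0],4),'w',round(o['grip_width'],4),'F',np.round(o['ft_force'],1),'g',round(o['grasp_force'],1));return o
E
python3 - <<'E'
from h import *
im=cv2.imread('pics/top0.png')[:,:,::-1].copy();H=hsv(im)
def cen(m,z,name):
    n,l,s,c=cv2.connectedComponentsWithStats(m.astype('uint8'))
    for i in range(1,n):
        if s[i,4]>4:print(name,c[i],s[i],ray(c[i],'top',z)[:2])
g=im.astype(int);m=np.zeros((480,640),bool)
m[200:320,170:215]=True
cen(m&(H[...,0]<20)&(H[...,1]>150),.045,'cap')
m[:]=0;m[240:310,315:430]=True
cen(m&(H[...,0]>18)&(H[...,0]<35)&(H[...,1]>120),.147,'yellow')
cen(m&(g.min(2)>90)&(H[...,1]<60),.1,'grey')
# black top rect
t=((g.max(2)<45)&m).astype('uint8');t=cv2.morphologyEx(t,cv2.MORPH_CLOSE,np.ones((25,25)))
r=cv2.minAreaRect(cv2.findNonZero(t));print(r,t.sum())
print([ray(p,'top',.1)[:2].round(4).tolist() for p in cv2.boxPoints(r)])
cv2.imwrite('pics/z.png',cv2.resize(im[225:325,175:435,::-1],(780,300),interpolation=cv2.INTER_CUBIC))
E
```

```text
cap [190.84690554 267.71335505] [181 259  21  18 307] [0.52573262 0.371248  ]
yellow [406.14444444 271.86666667] [403 264   7  15  90] [ 0.50164786 -0.19519674]
yellow [385.50704225 272.08450704] [383 266   6  13  71] [ 0.50139512 -0.14351361]
grey [316.47712418 279.26143791] [315 240  15  70 153] [0.48815471 0.03007047]
grey [427.97575758 265.8969697 ] [426 240   4  60 165] [ 0.52127776 -0.26029844]
grey [320.76470588 243.76470588] [319 242   5   5  17] [0.58107396 0.01862189]
grey [367.5 243.5] [366 242   4   4  16] [ 0.5811137  -0.10388497]
grey [421.64705882 243.52941176] [420 242   5   4  17] [ 0.58026819 -0.2459532 ]
grey [395.04172662 273.45323741] [384 255  23  37 695] [ 0.50206073 -0.17394126]
grey [342.72186837 273.35456476] [330 260  27  27 471] [ 0.50309074 -0.03807219]
grey [320.88888889 303.27777778] [319 301   5   5  18] [0.42638334 0.01887782]
grey [368.5 303. ] [367 301   4   5  16] [ 0.42636029 -0.10353518]
grey [423.88235294 302.58823529] [422 301   5   4  17] [ 0.42655973 -0.24610431]
grey [422.64285714 307.73809524] [411 301  19   9  42] [ 0.41345522 -0.2424294 ]
grey [336.5 309. ] [331 309  12   1  12] [ 0.41158003 -0.02111479]
grey [379.08333333 308.95833333] [368 308  23   2  24] [ 0.41102678 -0.13041692]
grey [395.125 308.875] [392 308   7   2   8] [ 0.41099015 -0.17162084]
grey [402.75 308.75] [400 308   6   2   8] [ 0.4111898  -0.19121784]
((371.9999694824219, 273.0), (103.99998474121094, 61.99999237060547), -0.0) 4996
[[0.4246, 0.0212], [0.5858, 0.0206], [0.5843, -0.2523], [0.423, -0.2463]]
```

```bash
python3 -m creep '1 0.34 -0.37 0 0.055; 1 0.69 -0.745 0 0.1085; 1 0.69 -0.745 0 0.1085; 1 0.69 -0.745 0 0.1085'; python3 -m creep '1 0.4 -1 0 0; 1 0.4 -1 0 0;1 0.4 -1 0 0'; python3 -m creep '1 0.4 -1 0 0; 1 0.4 -1 0 0;1 0.4 -1 0 0'; python3 -m creep '1 0.4 -1 0 0; 1 0.4 -1 0 0;1 0.4 -1 0 0;1 0.4 -1 0 0'
```

```text
clock: 1.4
eef_pos: [0.2278, -0.3299, 0.2537]
tool_rot: [1.0, 0.002, 0.0, 0.0]
ft_force: [1.2, -0.6, 0.2]
grip_width: 0.0854
grasp_force: 0.0
clock: 1.78
eef_pos: [0.2879, -0.1805, 0.2535]
tool_rot: [1.0, 0.0, 0.0, 0.0]
ft_force: [0.3, -0.6, 0.2]
grip_width: 0.0854
grasp_force: 0.0
clock: 2.15
eef_pos: [0.3487, -0.0299, 0.2536]
tool_rot: [1.0, 0.001, 0.001, 0.0]
ft_force: [-0.7, -0.1, 0.1]
grip_width: 0.0852
grasp_force: 0.0
clock: 2.65
eef_pos: [0.4115, 0.0395, 0.2531]
tool_rot: [0.999, 0.033, -0.002, -0.023]
ft_force: [-0.4, 1.0, -0.2]
grip_width: 0.0853
grasp_force: 0.0
```

View pics/z.png

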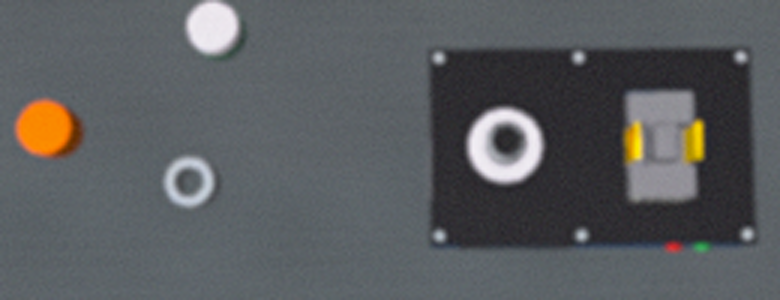

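```bash
python3 -m creep '1 0 0 0 0;1 0 0 0 0'; python3 -c "
from h import *
o=obs();print(o['joint_pos'],o['tool_rot'],o['tau'])"
```

```text
clock: 2.9
eef_pos: [0.4103, 0.0393, 0.2533]
tool_rot: [0.999, 0.033, -0.002, -0.023]
ft_force: [-0.1, 0.6, -0.4]
grip_width: 0.0853
grasp_force: 0.0
t 2.9 tcp [0.4103 0.0393 0.2533] yaw 0.0653 w 0.0853 F [-0.1  0.6 -0.4] g 0.0
[ 0.0642173   0.06776437 -0.20292551  1.30208699  0.04577132  3.14049161] [ 0.99920526  0.03262215 -0.00171157 -0.02284102] [ 5.28553489e-02 -2.82047600e+01  2.51276439e+01 -1.14359500e-02
  1.49499695e-01 -7.42117445e-04]
```

```bash
python3 -m creep '1 0 0 0 -0.05;1 0 0 0 -0.1;1 0 0 0 -0.15;1 0 0 0 -0.2;1 0 0 0 -0.25;1 0 0 0 -0.3;1 0 0 0 -0.35;1 0 0 0 -0.4;1 0 0 0 -0.45;1 0 0 0 -0.5;1 0 0 0 -0.5'; python3 -c "
from h import *
o=obs();print(o['joint_pos'],o['tool_rot'])
print(R.from_quat(o['tool_rot']).as_matrix().round(3))"
```

```text
clock: 4.28
eef_pos: [0.4103, 0.0396, 0.2535]
tool_rot: [0.684, 0.729, 0.015, -0.017]
ft_force: [1.0, -0.3, 0.1]
grip_width: 0.0857
grasp_force: 0.0
t 4.28 tcp [0.4103 0.0396 0.2535] yaw 1.6347 w 0.0857 F [ 1.  -0.3  0.1] g 0.0
[ 0.06477772  0.06733801 -0.20287986  1.30187728  0.04590756  1.5716492 ] [ 0.68397913  0.72914014  0.01521424 -0.01719685]
[[-0.064  0.998 -0.004]
 [ 0.997  0.064  0.046]
 [ 0.046 -0.001 -0.999]]
```

```bash
python3 -m creep '1 0 0 0 -0.0583;1 0 0 0 -0.1167;1 0 0 0 -0.175;1 0 0 0 -0.2333;1 0 0 0 -0.2917;1 0 0 0 -0.35;1 0 0 0 -0.4083;1 0 0 0 -0.4667;1 0 0 0 -0.525;1 0 0 0 -0.5833;1 0 0 0 -0.6417;1 0 0 0 -0.7'; python3 -m creep '1 0 0 0 -0.0583;1 0 0 0 -0.1167;1 0 0 0 -0.175;1 0 0 0 -0.2333;1 0 0 0 -0.2917;1 0 0 0 -0.35;1 0 0 0 -0.4083;1 0 0 0 -0.4667;1 0 0 0 -0.525;1 0 0 0 -0.5833;1 0 0 0 -0.6417;1 0 0 0 -0.7';python3 -m creep '1 0 0 0 -0.045;1 0 0 0 -0.09;1 0 0 0 -0.09'; python3 -c "
from h import *
o=obs();print(o['joint_pos'],o['tool_rot'])
print(R.from_quat(o['tool_rot']).as_matrix().round(3))"
```

```text
clock: 5.78
eef_pos: [0.4105, 0.0397, 0.2534]
tool_rot: [-0.342, 0.94, 0.022, 0.006]
ft_force: [0.8, 0.1, 0.4]
grip_width: 0.0854
grasp_force: 0.0
clock: 7.28
eef_pos: [0.4105, 0.0397, 0.2534]
tool_rot: [0.992, -0.122, -0.005, -0.022]
ft_force: [-0.2, -0.4, -0.3]
grip_width: 0.0855
grasp_force: 0.0
clock: 7.65
eef_pos: [0.4105, 0.0398, 0.2534]
tool_rot: [1.0, 0.016, -0.002, -0.023]
ft_force: [0.2, 0.4, 0.5]
grip_width: 0.0856
grasp_force: 0.0
t 7.65 tcp [0.4105 0.0398 0.2534] yaw 0.0311 w 0.0856 F [0.2 0.4 0.5] g 0.0
[ 0.06518849  0.06791992 -0.20253019  1.30174303  0.04595601 -3.10747045] [ 0.99961542  0.01551237 -0.00183778 -0.022913  ]
[[ 1.     0.031 -0.004]
 [ 0.031 -0.998  0.046]
 [-0.003 -0.046 -0.999]]
```

```bash
python3 -m creep '1 0 0.4 0 0;1 0 0.5 0 0;1 0 0.5 0 0;1 0 0.5 0 0'; python3 -c "
from h import *
o=obs();print(o['joint_pos'],o['tool_rot'])
print(R.from_quat(o['tool_rot']).as_matrix().round(3))"
```

```text
clock: 8.15
eef_pos: [0.4136, 0.0025, 0.2499]
tool_rot: [1.0, -0.004, -0.002, -0.009]
ft_force: [-0.4, -0.7, 0.0]
grip_width: 0.0851
grasp_force: 0.0
t 8.15 tcp [0.4136 0.0025 0.2499] yaw -0.0077 w 0.0851 F [-0.4 -0.7  0. ] g 0.0
[-0.0056009   0.07377442 -0.20460466  1.29582613  0.01714699 -3.13950874] [ 0.99995436 -0.00385687 -0.0016893  -0.00857636]
[[ 1.    -0.008 -0.003]
 [-0.008 -1.     0.017]
 [-0.003 -0.017 -1.   ]]
```

```bash
python3 -m creep '1 0 0.24 0 0;1 0 0.24 0 0;1 0 0.24 0 0'; python3 -c "
from h import *
o=obs();print(o['joint_pos'],o['tool_rot'])
print(R.from_quat(o['tool_rot']).as_matrix().round(3))"
```

```text
clock: 8.52
eef_pos: [0.414, -0.0127, 0.2493]
tool_rot: [1.0, -0.016, -0.002, -0.0]
ft_force: [-0.6, -0.1, 0.3]
grip_width: 0.0853
grasp_force: 0.0
t 8.53 tcp [ 0.414  -0.0127  0.2493] yaw -0.032 w 0.0853 F [-0.6 -0.1  0.3] g 0.0
[-3.08318550e-02  7.56114011e-02 -2.04275557e-01  1.29463676e+00
  6.76091146e-05 -3.14042747e+00] [ 9.99870288e-01 -1.59978703e-02 -1.86298600e-03 -6.14445448e-05]
[[ 0.999 -0.032 -0.004]
 [-0.032 -0.999  0.   ]
 [-0.004 -0.    -1.   ]]
```

```bash
python3 -m creep '1 0.07 -0.3 0 0.05;1 0.15 -0.6 0 0.1;1 0.22 -0.87 0 0.15;1 0.22 -0.87 0 0.2'; python3 -m creep '1 -0.11 -0.28 0 0.05;1 -0.22 -0.56 0 0.1;1 -0.33 -0.83 0 0.15;1 -0.33 -0.83 0 0.2;1 -0.33 -0.83 0 0.25;1 -0.33 -0.83 0 0.29;1 -0.33 -0.83 0 0.29'; python3 -c "
from h import *
im=camera('top');cv2.imwrite('pics/top1.png',im[:,:,::-1])
H=hsv(im);m=np.zeros((480,640),bool);m[245:290,170:215]=1
for v in (120,150,180,200,220):
  ys,xs=np.where(m&(H[...,0]<20)&(H[...,1]>150)&(H[...,2]>v));print(v,len(xs),xs.mean(),ys.mean(),ray((xs.mean(),ys.mean()),'top',.05))
im=camera('scene');
for c in('top','scene'):print([(d['at'],d['conf']) for d in spot_point('cap',c)],[(d['at'],d['conf']) for d in boxes_of('cap',c)])
o=obs();print(o['tool_rot'])
print(R.from_quat(o['tool_rot']).as_matrix().round(3))"
```

```text
clock: 9.02
eef_pos: [0.4517, 0.1193, 0.2488]
tool_rot: [0.946, -0.324, -0.002, 0.0]
ft_force: [-0.5, -0.6, 0.0]
grip_width: 0.0856
grasp_force: 0.0
clock: 9.9
eef_pos: [0.4882, 0.2456, 0.2488]
tool_rot: [0.708, -0.707, -0.001, 0.001]
ft_force: [-1.4, 0.2, -0.1]
grip_width: 0.0853
grasp_force: 0.0
120 0 nan nan [nan nan nan]
150 0 nan nan [nan nan nan]
180 0 nan nan [nan nan nan]
200 0 nan nan [nan nan nan]
220 0 nan nan [nan nan nan]
[] [([0.5001, -0.1704, 0.1057], 0.28)]
[([0.5294, 0.3787, -0.0007], 0.62)] [([0.5419, 0.3804, 0.0412], 0.87)]
t 10.2 tcp [0.4883 0.2453 0.249 ] yaw -1.5704 w 0.0855 F [-1.  -0.3 -0.2] g 0.0
[ 0.70726313 -0.706948   -0.0012947   0.00131142]
[[ 0.    -1.    -0.004]
 [-1.    -0.    -0.   ]
 [ 0.     0.004 -1.   ]]<string>:6: RuntimeWarning: Mean of empty slice.
  ret = ret.dtype.type(ret / rcount)
```

```bash
python3 - <<'E'
from h import *
from scipy.optimize import least_squares
a=np.linspace(0,2*np.pi,60)
def cen(X,c):
    P=np.array([proj([X[0]+.024*np.cos(t),X[1]+.024*np.sin(t),z],c) for t in a for z in(0,.05)],dtype=np.float32)
    M=cv2.moments(cv2.convexHull(P));return np.array([M['m10'],M['m01']])/M['m00'],M['m00']
T={}
for c,b in(('top',(240,295,170,215)),('scene',(290,345,435,480))):
    H=hsv(cv2.imread(f'pics/{c}0.png')[:,:,::-1].copy());m=np.zeros((480,640),bool);m[b[0]:b[1],b[2]:b[3]]=1
    m&=(H[...,0]<22)&(H[...,1]>130)&(H[...,2]>60);ys,xs=np.where(m);T[c]=np.array([xs.mean(),ys.mean()])
    s=least_squares(lambda X:cen(X,c)[0]-T[c],[.526,.375]);print(c,len(xs),cen(s.x,c)[1],s.x)
s=least_squares(lambda X:np.r_[cen(X,'top')[0]-T['top'],cen(X,'scene')[0]-T['scene']],[.526,.375]);print(s.x,s.fun)
E
```

```text
Traceback (most recent call last):
  File "h.py", line 8, in proj
    p=camera_params(c);v=p['camera_matrix']@(R.from_quat(p['attitude']).as_matrix().T@(np.array(X)-p['eye']));return v[:2]/v[2]
ValueError: time passes only in moves, steps and waits
```

```bash
cat > h2.py <<'E'
import re
s=open('h.py').read()
s=s.replace("def ray","import functools\ncamera_params=functools.lru_cache(camera_params)\ndef ray",1)
open('h.py','w').write(s)
E
python3 h2.py; cat > fit.py <<'E'
from h import *
from scipy.optimize import least_squares
a=np.linspace(0,2*np.pi,60)
def cen(X,c):
    P=np.array([proj([X[0]+.024*np.cos(t),X[1]+.024*np.sin(t),z],c) for t in a for z in(0,.05)],dtype=np.float32)
    M=cv2.moments(cv2.convexHull(P));return np.array([M['m10'],M['m01']])/M['m00'],M['m00']
T={};S=dict(diff_step=1e-3)
for c,b in(('top',(240,295,170,215)),('scene',(290,345,435,480))):
    im=cv2.imread(f'pics/{c}0.png')[:,:,::-1].copy();H=hsv(im);m=np.zeros((480,640),bool);m[b[0]:b[1],b[2]:b[3]]=1
    m&=(H[...,0]<22)&(H[...,1]>130)&(H[...,2]>60);ys,xs=np.where(m);T[c]=np.array([xs.mean(),ys.mean()])
    s=least_squares(lambda X:cen(X,c)[0]-T[c],[.526,.375],**S);print(c,len(xs),cen(s.x,c)[1],s.x)
s=least_squares(lambda X:np.r_[cen(X,'top')[0]-T['top'],cen(X,'scene')[0]-T['scene']],[.526,.375],**S);print(s.x,s.fun)
# overlay the unit model on the scene picture
u=np.array([.5036,-.1137])
k=4;o=np.array([225,170]);cr=cv2.resize(im[170:280,225:365,::-1],None,fx=5,fy=5,interpolation=cv2.INTER_CUBIC)
def pl(pts,col):cv2.polylines(cr,[np.int32([(proj(p,'scene')-o+.5)*5 for p in pts])],True,col,1)
pl([(u[0]+x,u[1]+y,.1) for x,y in((-.085,-.14),(.085,-.14),(.085,.14),(-.085,.14))],(0,0,255))
for r,z in((.031,.104),(.0145,.142)):pl([(u[0]+r*np.cos(t),u[1]+.075+r*np.sin(t),z) for t in a],(0,255,0))
for y in(-.028,.028):pl([(u[0]+x,u[1]-.06+y,z) for x,z in((-.015,.107),(.015,.107),(.015,.147),(-.015,.147))],(255,0,255))
cv2.imwrite('pics/ov.png',cr)
E
python3 fit.py
```

```text
top 322 331.81746929860674 [0.52811346 0.37642498]
scene 646 655.9648854671977 [0.52731621 0.37641323]
[0.52776818 0.37645712] [-0.01664166  0.12544751 -0.07322375  0.1231715 ]
```

View pics/ov.png

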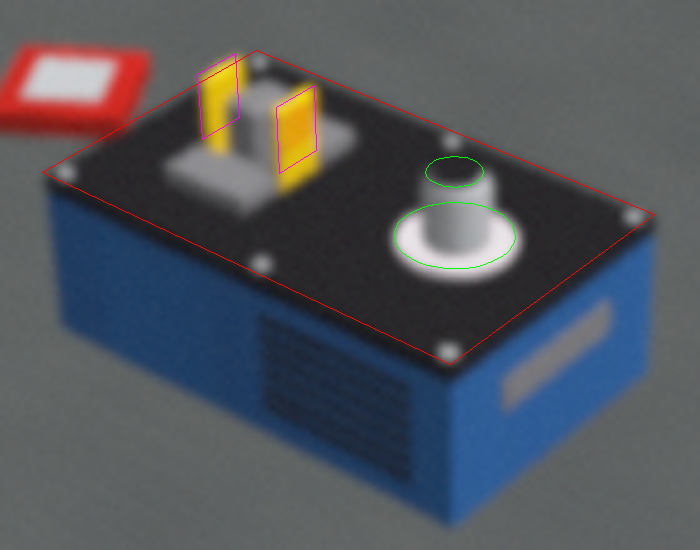

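```bash
python3 -m creep '1 -0.44 -0.13 0.2 0;1 -0.87 -0.263 0.5 0;1 -0.874 -0.263 0.8 0;1 -0.874 -0.263 0.86 0;1 -0.874 -0.263 0.86 0'; python3 -c "
from h import *
camera('scene');print([d['at'] for d in spot_point('cap','scene')]);obs()"
```

```text
clock: 10.82
eef_pos: [0.5267, 0.3755, 0.119]
tool_rot: [-0.707, 0.707, 0.001, -0.003]
ft_force: [0.8, -0.4, 0.4]
grip_width: 0.0851
grasp_force: 0.0
[[0.5256, 0.3793, 0.0011], [0.5898, -0.4883, -0.0026]]
t 10.93 tcp [0.5284 0.3762 0.1224] yaw -1.572 w 0.0857 F [ 0.3 -0.7 -0.3] g 0.0
```

```bash
python3 -m creep '1 0 0 0.3 0;1 0 0 0.5 0;1 0 0 0.58 0;1 0 0 0.58 0;0 0 0 0.58 0;0 0 0 0.58 0;0 0 0 0.58 0;0 0 0 0.58 0;0 0 0 0.58 0;0 0 0 0.58 0'; python3 -c "
from h import *
obs()"
```

```text
clock: 12.18
eef_pos: [0.5281, 0.3773, 0.0348]
tool_rot: [-0.707, 0.707, 0.001, 0.0]
ft_force: [-0.0, -0.0, 5.8]
grip_width: 0.0465
grasp_force: 62.0
t 12.18 tcp [0.5281 0.3773 0.0348] yaw -1.571 w 0.0465 F [-0.  -0.   5.8] g 62.0
```

```bash
python3 -m creep '0 0 0 -0.3 0;0 0 0 -0.65 0;0 0 0 -1 0;0 0 0 -1 0'; python3 -m creep '0 0.3 0.05 -0.3 0;0 0.65 0.05 -0.3 0;0 0.95 0.05 -0.3 0'; python3 -m creep '0 0.3 0.05 0 0;0 0.65 0.05 0 0;0 0.92 0.05 0 0;0 0.92 0.05 0 0;0 0.92 0.05 0 0'; python3 -c "
from h import *
o=obs()
for c in('top','scene'):
  im=camera(c);cv2.imwrite(f'pics/{c}2.png',im[:,:,::-1])
  print([(d['at'],d['conf']) for d in spot_point('cap',c)])"
```

```text
clock: 12.68
eef_pos: [0.5302, 0.3784, 0.1892]
tool_rot: [-0.707, 0.707, 0.0, 0.004]
ft_force: [-0.0, 1.1, -1.3]
grip_width: 0.0465
grasp_force: 61.8
clock: 13.05
eef_pos: [0.5197, 0.2324, 0.2273]
tool_rot: [0.707, -0.707, -0.001, 0.002]
ft_force: [0.2, -1.0, -0.5]
grip_width: 0.0471
grasp_force: 61.9
clock: 13.68
eef_pos: [0.5123, 0.0961, 0.2271]
tool_rot: [-0.707, 0.707, 0.002, -0.002]
ft_force: [0.4, 0.1, -1.1]
grip_width: 0.0464
grasp_force: 61.9
t 13.68 tcp [0.5123 0.0961 0.2271] yaw -1.5714 w 0.0464 F [ 0.4  0.1 -1.1] g 61.9
[]
[([0.5115, 0.0977, 0.1917], 0.69)]
```

```bash
python3 -m creep '0 0.4 0.055 0 0;0 0.8 0.055 0 0;0 0.894 0.055 0 0;0 0.894 0.055 0.23 0;0 0.894 0.055 0.23 0;0 0.894 0.055 0.23 0'; python3 -c "
from h import *
o=obs()
im=camera('scene');cv2.imwrite('pics/sc3.png',cv2.resize(im[120:280,225:385,::-1],(600,600),interpolation=cv2.INTER_CUBIC))
print([(d['at'],d['conf']) for d in spot_point('cap','scene')],[(d['at'],d['conf']) for d in spot_point('spigot_foot','scene')])
im=camera('top');print([(d['at'],d['conf']) for d in spot_point('spigot_foot','top')]); cv2.imwrite('pics/top3.png',im[:,:,::-1])"
```

```text
clock: 14.62
eef_pos: [0.5047, -0.0372, 0.1941]
tool_rot: [0.708, -0.707, -0.001, 0.001]
ft_force: [1.0, -0.4, -0.4]
grip_width: 0.0464
grasp_force: 61.9
t 14.62 tcp [ 0.5047 -0.0372  0.1941] yaw -1.5694 w 0.0464 F [ 1.  -0.4 -0.4] g 61.9
[([0.5033, -0.0375, 0.1591], 0.53)] [([0.5027, -0.0403, 0.1036], 0.57)]
[]
```

View pics/sc3.png

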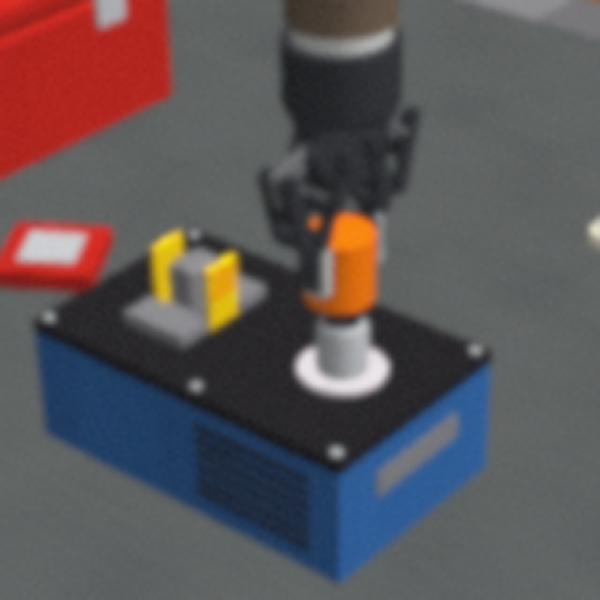

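```bash
python3 -m creep '0 0 0 0.06 0;0 0 0 0.1 0;0 0 0 0.13 0;0 0 0 0.16 0;0 0 0 0.19 0;0 0 0 0.19 0'; python3 -c "
from h import *
o=obs()"
```

```text
clock: 15.62
eef_pos: [0.5039, -0.0376, 0.1643]
tool_rot: [0.707, -0.707, -0.002, 0.001]
ft_force: [0.1, 3.7, -2.0]
grip_width: 0.0466
grasp_force: 61.9
t 15.62 tcp [ 0.5039 -0.0376  0.1643] yaw -1.5706 w 0.0466 F [ 0.1  3.7 -2. ] g 61.9
```

```bash
python3 -m creep '0 -0.004 0 0.04 0;0 -0.004 0 0.08 0;0 -0.004 0 0.12 0;0 -0.004 0 0.15 0;0 -0.004 0 0.165 0;0 -0.004 0 0.165 0;0 -0.004 0 0.165 0'; python3 -c "
from h import *
o=obs()"
```

```text
clock: 16.5
eef_pos: [0.504, -0.0375, 0.1399]
tool_rot: [-0.707, 0.707, 0.002, -0.001]
ft_force: [0.6, 3.3, -2.8]
grip_width: 0.0465
grasp_force: 61.9
t 16.5 tcp [ 0.504  -0.0375  0.1399] yaw -1.5709 w 0.0465 F [ 0.6  3.3 -2.8] g 61.9
```

Not yet on the stop; press on.

```bash
python3 -m creep '0 0 0 0.012 0;0 0 0 0.02 0;0 0 0 0.02 0;0 0 0 0.02 0'; python3 -c "
from h import *
o=obs()"
```

```text
clock: 17.0
eef_pos: [0.5041, -0.0374, 0.1388]
tool_rot: [-0.707, 0.707, 0.001, -0.001]
ft_force: [-4.0, 2.6, 8.0]
grip_width: 0.0464
grasp_force: 62.9
t 17.0 tcp [ 0.5041 -0.0374  0.1388] yaw -1.5709 w 0.0464 F [-4.   2.6  8. ] g 62.9
```

```bash
python3 -m creep '0 0 0 0.013 0;0 0 0 0.013 0'; python3 -m creep '1 0 0 0 0;1 0 0 0 0;1 0 0 0 0;1 0 0 0 0;1 0 0 0 0';  python3 -m creep '1 0 0 -0.15 0;1 0 0 -0.4 0;1 0 0 -0.7 0;1 0 0 -0.7 0'; python3 -c "
from h import *
o=obs()
im=camera('scene');cv2.imwrite('pics/sc4.png',cv2.resize(im[120:280,225:385,::-1],(600,600),interpolation=cv2.INTER_CUBIC))
print([(d['at'],d['conf']) for d in spot_point('cap','scene')],[(d['at'],d['conf']) for d in spot_point('pinch_point','scene')])"
```

```text
clock: 17.25
eef_pos: [0.5041, -0.0375, 0.1387]
tool_rot: [-0.707, 0.707, 0.0, -0.0]
ft_force: [-8.2, 3.9, 20.1]
grip_width: 0.0465
grasp_force: 64.0
clock: 17.88
eef_pos: [0.504, -0.0376, 0.135]
tool_rot: [-0.707, 0.707, 0.001, -0.002]
ft_force: [-0.2, -0.2, 0.7]
grip_width: 0.0854
grasp_force: 0.0
clock: 18.38
eef_pos: [0.5069, -0.0377, 0.2442]
tool_rot: [-0.707, 0.707, -0.002, 0.001]
ft_force: [0.9, -0.7, -0.6]
grip_width: 0.0853
grasp_force: 0.0
t 18.38 tcp [ 0.5069 -0.0377  0.2442] yaw -1.571 w 0.0853 F [ 0.9 -0.7 -0.6] g 0.0
[([0.5021, -0.0385, 0.1032], 0.62)] [([0.5006, -0.1754, 0.1313], 0.92), ([0.5064, -0.0373, 0.1049], 0.53), ([0.5029, -0.0368, 0.1052], 0.43)]
```

View pics/sc4.png

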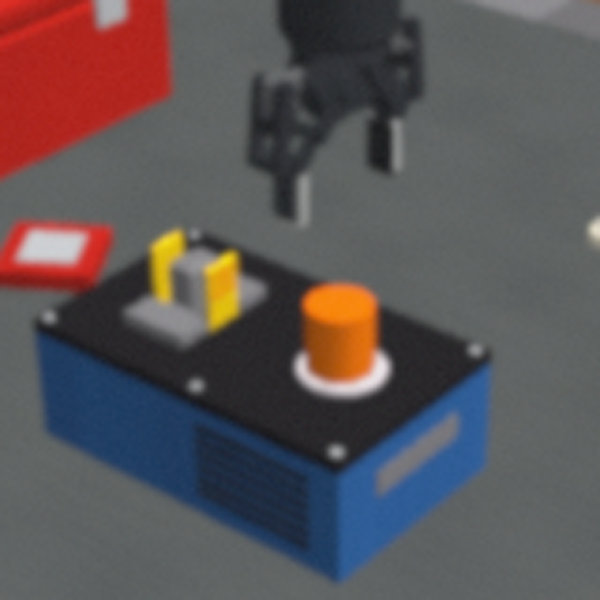

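```bash
python3 -m creep '1 0.3 0 0 0.058;1 0.6 0 0 0.116;1 0.9 0 0 0.174;1 0.9 0 0 0.232;1 0.9 0 0 0.29;1 0.9 0 0 0.348;1 0.9 0 0 0.406;1 0.9 0 0 0.464;1 0.9 0 0 0.5;1 0.9 0 0 0.5;1 0.9 0 0 0.5';  python3 -c "
from h import *
o=obs();print(R.from_quat(o['tool_rot']).as_matrix().round(3))"
```

```text
clock: 19.9
eef_pos: [0.504, -0.1724, 0.2392]
tool_rot: [-0.001, 1.0, 0.0, -0.003]
ft_force: [0.6, 0.3, -0.4]
grip_width: 0.0855
grasp_force: 0.0
t 19.9 tcp [ 0.504  -0.1724  0.2392] yaw -3.1401 w 0.0855 F [ 0.6  0.3 -0.4] g 0.0
[[-1.    -0.001 -0.006]
 [-0.001  1.     0.001]
 [ 0.006  0.001 -1.   ]]
```

```bash
python3 -m creep '1 0 0 0.3 0;1 0 0 0.55 0;1 0 0 0.65 0;1 0 0 0.695 0;1 0 0 0.695 0;0 0 0 0.695 0;0 0 0 0.695 0;0 0 0 0.695 0;0 0 0 0.695 0;0 0 0 0.695 0;0 0 0 0.695 0';  python3 -c "
from h import *
o=obs()"
```

```text
clock: 21.28
eef_pos: [0.5052, -0.1727, 0.1394]
tool_rot: [0.0, 1.0, -0.001, 0.0]
ft_force: [-3.6, 0.9, 14.3]
grip_width: 0.0339
grasp_force: 60.7
t 21.27 tcp [ 0.5052 -0.1727  0.1394] yaw 3.1415 w 0.0339 F [-3.6  0.9 14.3] g 60.7
```

```bash
python3 -c "
from h import *
im=camera('scene');cv2.imwrite('pics/sc5.png',cv2.resize(im[130:230,235:345,::-1],(770,600),interpolation=cv2.INTER_CUBIC))
o=obs()"
```

```text
t 21.32 tcp [ 0.5052 -0.1727  0.1394] yaw 3.1416 w 0.0338 F [-3.5  2.3 13.3] g 60.7
```

View pics/sc5.png

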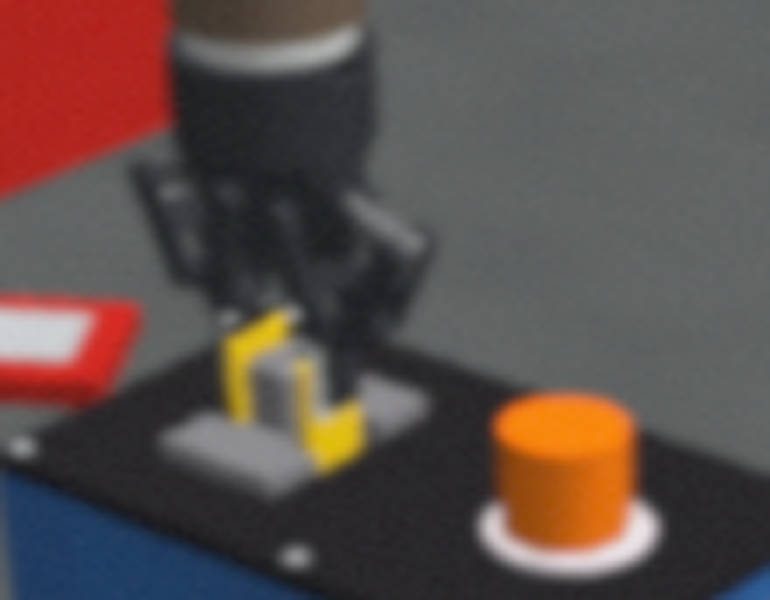

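```bash
python3 -m creep '0 0 0 -0.02 0;0 0 0 -0.04 0;0 0 0 -0.06 0;0 0 0 -0.08 0;0 0 0 -0.08 0';  python3 -c "
from h import *
o=obs()"
```

```text
clock: 21.95
eef_pos: [0.5042, -0.1726, 0.148]
tool_rot: [0.0, 1.0, -0.0, -0.002]
ft_force: [-0.5, 0.6, -5.5]
grip_width: 0.0333
grasp_force: 60.0
t 21.95 tcp [ 0.5042 -0.1726  0.148 ] yaw 3.1414 w 0.0333 F [-0.5  0.6 -5.5] g 60.0
```

```bash
python3 -m creep '0 0 0 -0.07 0;0 0 0 -0.14 0;0 0 0 -0.21 0;0 0 0 -0.28 0;0 0 0 -0.35 0;0 0 0 -0.42 0;0 0 0 -0.42 0';  python3 -m creep '0 0 0 -0.07 0;0 0 0 -0.14 0;0 0 0 -0.21 0;0 0 0 -0.28 0;0 0 0 -0.35 0;0 0 0 -0.42 0;0 0 0 -0.42 0;0 0 0 -0.42 0'; python3 -c "
from h import *
o=obs();print(o['joint_vel'].round(3))
im=camera('scene');cv2.imwrite('pics/sc6.png',cv2.resize(im[60:260,225:375,::-1],(450,600),interpolation=cv2.INTER_CUBIC))"
```

```text
clock: 22.82
eef_pos: [0.505, -0.1727, 0.2122]
tool_rot: [0.0, 1.0, -0.0, -0.001]
ft_force: [0.6, -0.2, -4.0]
grip_width: 0.0338
grasp_force: 60.4
clock: 23.82
eef_pos: [0.5044, -0.1725, 0.2737]
tool_rot: [0.0, 1.0, 0.0, -0.002]
ft_force: [-0.3, -0.1, -5.0]
grip_width: 0.0339
grasp_force: 60.4
t 23.82 tcp [ 0.5044 -0.1725  0.2737] yaw 3.1414 w 0.0339 F [-0.3 -0.1 -5. ] g 60.4
[ 0.001  0.007 -0.01   0.    -0.001  0.   ]
```

View pics/sc6.png

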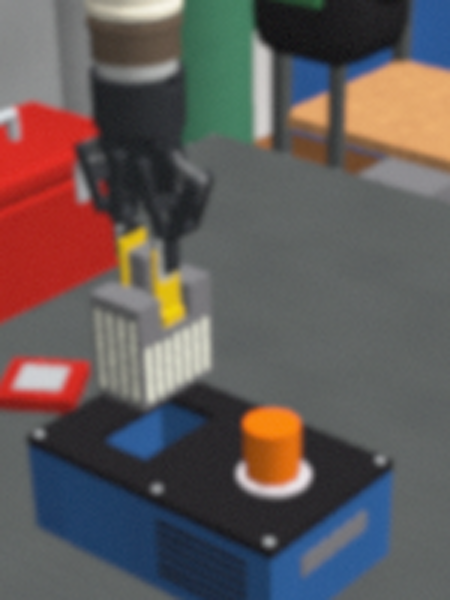

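```bash
python3 -m creep '0 0 0 0 0;0 0 0 0 0;0 0 0 0 0'; python3 -c "
from h import *
obs();print(ticket.job_done())"
```

```text
clock: 24.25
eef_pos: [0.5045, -0.1725, 0.2738]
tool_rot: [0.0, 1.0, 0.0, -0.002]
ft_force: [0.3, 0.7, -5.4]
grip_width: 0.0337
grasp_force: 60.4
t 24.25 tcp [ 0.5045 -0.1725  0.2738] yaw 3.1414 w 0.0337 F [ 0.3  0.7 -5.4] g 60.4
the job is handed in; nothing more can be done
None
```

The job is handed in at 24 s, with no verdict returned: the cap is pressed home on the spigot, and the cassette is held by its catches, upright and still, about 46 mm above the unit. The fingers read 34 mm across where 42 mm was expected, but the cassette slid out freely, so I take both catches to be in.

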